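Shut down the microscope lamp and store its battery pack

TASK

Close the discovery table for the day: slide the dimmer on the lamp control unit all the way to off, then pull the battery pack out of the unit's socket against its spring catches and set it down upright on the open table. Let go, take it again by its two ends instead of its sides, and lower it upright between the two cheeks of the wooden storage stand (the cheeks leave no room for fingers at the pack's sides). Do not tip or drop the pack, and leave the specimen boxes, jar, dish, tub and hand lens where they are.

Things in the scene. Friction and masses are not known exactly. Their poses are not given: they have to be found in the camera images.
- unit: lamp control unit, fixed: white box 110 (x) x 150 (y) x 70 mm high, origin at the centre of its underside. Its front face (x = -55 mm) holds the socket. A grey ledge 44 mm wide and 15 mm high runs out from that face to x = -109 mm; the plugged-in pack stands on it, centred at x = -83.5 mm, facing +x. The dimmer's track is on top
- socket (a point): centre of the socket's mouth in the unit's front face, 31 mm above the table, axes as the unit's: the pack pulls out along -x. The throat is 29 mm wide and 15 mm high; two spring catches inside hold the blade and give way at a pull of about 12 N in the first 10 mm; the blade is clear after 31 mm
- dimmer (a joint): position of the dimmer slider, m: 0 = off (end of its track at the unit's -y), 0.08 = full (at the unit's +y); it rubs with about 1.5 N
- dimmer_top (a point): top centre of the dimmer's grip, a black block 28 (unit's x) x 20 (unit's y) x 40 mm high, standing on a 14 mm thick track; the top is about 124 mm above the table. It slides along the unit's y axis
- pack: battery pack, loose, about 0.3 kg: black block 56 (x) x 44 (y) x 56 mm high; origin at the centre of the block's underside, x towards its contact end. A bulb-ended brass blade 25 mm wide sticks out of that end (x = 28 to 58 mm), 10 to 22 mm above the underside; the end is plain above it. While plugged in, that end is at the unit's face: only the 44 mm sides can be gripped
- stand: wooden storage stand, fixed: base plate 120 (x) x 84 (y) x 12 mm thick, origin at the centre of its underside. Two upright cheeks, 40 mm long (x), 10 mm thick, 75 mm high above the plate, leave a 50 mm wide channel (y = -25 to +25 mm), open at both x ends. The pack belongs on the plate between them, centred, length along x, blade at either end
- cube_a: clear open-topped specimen box 52 x 52 x 44 mm, loose, origin at the centre of its underside: leave alone
- cube_b: another clear open-topped specimen box 52 x 52 x 44 mm, loose, origin at the centre of its underside: leave alone
- dish: clear specimen dish, 94 mm across, 16 mm high, loose, origin at the centre of its underside: leave alone
- tub: clear round tub 90 mm across, 50 mm high, loose, origin at the centre of its underside: leave alone
- jar: glass jar with a steel lid, 60 mm across, 75 mm high, loose, origin at the centre of its underside: leave alone
- lens: black hand lens lying flat, rim 72 mm across, 8 mm high, handle reaching 118 mm from the rim's centre along -x, loose, origin under the rim's centre: leave alone

How it is judged:
By the outcome, as a careful person would: the job done as asked, in the order asked, and still so for the second after the job is handed in, with the robot touching nothing.
It also fails if it takes over 72 s, if anything falls off the work surface, if the arm or the gripper's body presses on something with over 40 N, if the wrist force passes 120 N, or if a joint passes its speed limit or range.

ROBOT

A 6-joint arm with a two-finger parallel gripper is mounted at the origin on the work surface. World frame = base frame: x ahead of the robot, y to its left, z up, the work surface at z = 0. Lengths are in m, angles in degrees, forces in N, time in s.
With the tool pointing down it reaches from about 0.35 to 0.725 m from the base axis. Payload 4.3 kg.
Tool frame: the origin (TCP) lies at the very end of the fingers, on their centre line; the grasp point (between the pads) lies 19 mm behind it (grasp_offset is the distance from the TCP to the grasp point, in m); x points along the fingers, y is the direction in which the jaws open and shut, and the axes are right-handed (so a half turn about x gives the same grasp; the last joint's range is limited). The gripper opens to 85 mm and grips with 20 to 120 N. Pads are 22 mm wide; open, the fingers measure 114 mm over their backs; the gripper's body (76 mm by 85 mm) begins 54 mm behind the grasp point. The pads swing forward as they close: fully open they stand 13 mm farther back than shut.
Start: joints at [-72.897, 21.618, 4.641, 73.018, 0, 83.68], TCP at [0.229, -0.528, 0.206] pointing down, gripper open.
Joint ranges: [-156.06, 156.06], [-48.1, 94.91], [-58.44, 69.94], [-101.28, 121.22], [-78.64, 73.56], [-180, 180]. Speed limits (degrees/s): [147.25, 147.25, 180, 180, 180, 180].

INTERFACE

Orientations are given as a 3x3 rotation matrix whose columns are the frame's x, y, z axes.
In Python, from bench import * gives the robot as it stands.
- The arm moves only by the tool step_arm, never from a script. Its argument "steps" is a list that holds one entry, the list of rows, each a list of 5 numbers: the shift along the tool's x, y, z in cm, then the turn about the tool's x in degrees, then the opening in per cent of the stroke, from 0 (shut) to 100 (fully open). A call has 1 to 20 rows; each row is the pose to reach, as a shift and turn from the pose commanded when the call began, along the tool's axes at that moment; what a row does not reach only later rows make up. A row lasts 1/12 s, in which the tool goes at most 41.7 mm and 7.16 degrees, less where a joint would pass 70% of its speed; a pose out of reach is approached as far as the arm can. A call with a gripper value outside its range is refused whole. The fingers move at their own pace and stop on an object; "newtons" is the grip in N (left out, the last holds). Time passes only in rows, so rows that repeat a pose let the fingers close. It gives the time, the measured TCP pose, the force and the opening at its end, in the units of the state.
- read_state(): the state, without advancing time (a new reading comes with each control period).
- read_camera(name): name is "side" or "top"; returns a dict with "color" (400x640x3 uint8, blue, green, red), "depth" (400x640 float32, m along the optical axis (not along the pixel's ray), 0 where there is no reading), "vfov" (degrees; the focal length in pixels is half the picture's height over the tangent of half this angle, whatever the lens; pixels are square), "cx", "cy" (the principal point, pixels), "R" (3x3) and "t" (3): a world point X has camera coordinates R X + t. Camera axes: x right, y down, z forward; pixel columns grow to the right and rows downward; lengths in m; the calibration is good to about 2 mm. A picture is of the moment at which its call begins.
- sign_off(): hands the job in, once; it reports no verdict.
The state is a dict: "clock": time; "q": joint angles; "dq": joint speeds; "joint_torque": joint torques, N m; "eef_pos": TCP position; "eef_rot": TCP orientation; "contact_force": force on the tool from outside, world axes, zero at the start; "moment": the same for the moment, N m; "gripper_width": finger opening in m.
Only numpy, scipy, OpenCV 4.12 (cv2) and the standard library are available. Lean on these libraries where they do the work, as an engineer would, in place of code of your own. Each camera call takes 0.05 s, during which the arm holds its last target. There are 200 camera calls.

## Working session

There is one attempt and no reset: what is moved stays moved. The work goes in short steps, Python scripts to look and compute and a tool call to move; the robot and the scene stay as the last step left them, time stands still between calls to the robot, and variables do not carry over. Pictures are saved under pics/ and viewed, about 8 in all and at most 12, crops included, and the job is handed in when it is done.

Besides the shell and the picture viewer there is one more tool, called as name(argument=value, ...) on one line, values as JSON. step_arm: Moves the arm, as the interface text tells. Its arguments: {"type":"object","properties":{"steps":{"type":"array"},"newtons":{"type":"number"}},"required":["steps"]}

```bash
ls; mkdir -p pics
python3 - <<'E'
from bench import *
import cv2,numpy as np,pickle
for n in("top","side"):
    c=read_camera(n); pickle.dump(c,open(f"{n}0.pkl","wb")); cv2.imwrite(f"pics/{n}0.png",c["color"])
    print(n,c["vfov"],c["cx"],c["cy"],np.round(c["R"],3).tolist(),np.round(c["t"],3))
s=read_state();print(s["clock"],s["eef_pos"],np.round(s["eef_rot"],3).tolist(),s["gripper_width"],s["contact_force"])
E
```

```text
pics
top 56.52609568601114 311.56857658124716 196.33922239512015 [[-0.027, -1.0, -0.013], [-0.996, 0.028, -0.088], [0.088, 0.01, -0.996]] [-0.003  0.571  1.052]
side 55.30330806541134 322.3244104806106 196.01275522429913 [[-0.746, -0.666, -0.006], [-0.368, 0.421, -0.829], [0.555, -0.616, -0.559]] [0.385 0.287 0.809]
0.1 [ 0.22837737 -0.52700402  0.20472151] [[-0.001, 0.398, -0.918], [0.002, -0.918, -0.398], [-1.0, -0.002, -0.0]] 0.08551442268026374 [0.10835755 0.36129774 0.81315855]
```

View pics/top0.png

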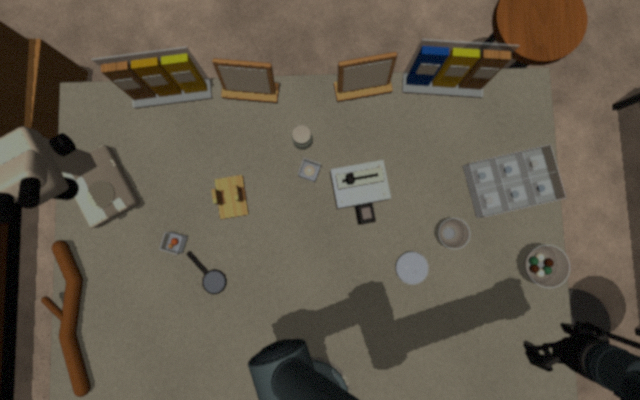

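View pics/side0.png

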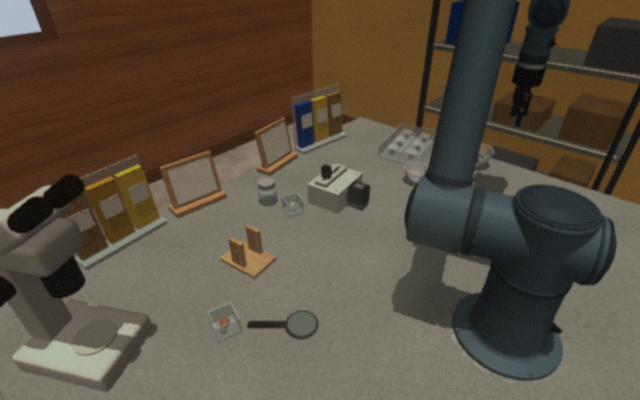

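The top view shows the unit near (360,185), with its slider at about (348,178) and the pack at (366,213). The stand is near (231,196) and the open table lies below them. Next I'll measure with the depth images.

```bash
cat > h.py <<'E'
import numpy as np,cv2,pickle
def cloud(c):
    h,w=c["depth"].shape; f=h/2/np.tan(np.radians(c["vfov"]/2))
    v,u=np.mgrid[:h,:w]; d=c["depth"].astype(float)
    P=np.stack([(u-c["cx"])/f*d,(v-c["cy"])/f*d,d],-1)
    X=(P-c["t"])@c["R"]; X[d==0]=np.nan
    return X
def proj(c,X):
    f=200/np.tan(np.radians(c["vfov"]/2)); p=np.asarray(X)@c["R"].T+c["t"]
    return p[...,:2]/p[...,2:]*f+[c["cx"],c["cy"]]
def rect(X,m,name):
    P=X[m][:,:2]; 
    if len(P)<4: print(name,len(P)); return
    (cx,cy),(a,b),an=cv2.minAreaRect((P*1000).astype(np.float32)); 
    print(name,"n",len(P),"ctr %.1f %.1f size %.1f x %.1f ang %.1f"%(cx,cy,a,b,an),"z med %.1f"%(np.median(X[m][:,2])*1e3),"mean",np.round(P.mean(0)*1e3,1))
E
python3 - <<'E'
from h import *
for n in("top","side"):
    c=pickle.load(open(n+"0.pkl","rb")); X=cloud(c); z=X[...,2]; col=c["color"].astype(int); g=col.sum(2)/3
    x,y=X[...,0],X[...,1]
    print(n)
    def box(x0,x1,y0,y1,z0,z1): return (x>x0)&(x<x1)&(y>y0)&(y<y1)&(z>z0)&(z<z1)
    if n=="top":
        for (u,v) in [(360,200),(366,213),(348,178),(231,196),(450,320-60),(300,250)]: print(u,v,np.round(X[v,u],3),g[v,u])
    ux,uy,_=X[200,360] if n=="top" else (ux,uy,0)
    sx,sy,_=X[196,231] if n=="top" else (sx,sy,0)
    rect(X,box(ux-.04,ux+.15,uy-.13,uy+.13,.055,.085)&(g>90),"unit top white")
    rect(X,box(ux-.12,ux+.03,uy-.1,uy+.1,.055,.085)&(g<70),"pack top")
    rect(X,box(ux-.05,ux+.15,uy-.13,uy+.13,.11,.14),"dimmer")
    rect(X,box(sx-.1,sx+.1,sy-.1,sy+.1,.006,.018),"plate")
    for s in(-1,1): 
        m=box(sx-.1,sx+.1,sy-.1,sy+.1,.075,.1)&((y-sy)*s>0); rect(X,m,"cheek%d"%s)
c=pickle.load(open("top0.pkl","rb"))
a=cv2.resize(c["color"][150:235,200:400],None,fx=4,fy=4,interpolation=cv2.INTER_CUBIC); 
c=pickle.load(open("side0.pkl","rb"))
b=cv2.resize(c["color"][145:290,200:400],None,fx=4,fy=4,interpolation=cv2.INTER_CUBIC)
a=np.vstack([a,b])[:920]; a=cv2.resize(a,None,fx=.65,fy=.65);cv2.imwrite("pics/crop1.png",np.clip(a*1.5,0,255).astype(np.uint8))
E
```

```text
top
360 200 [ 0.553 -0.153  0.069] 146.0
366 213 [ 0.517 -0.168  0.065] 100.66666666666667
348 178 [ 0.608 -0.117  0.124] 24.333333333333332
231 196 [0.579 0.218 0.012] 114.0
450 260 [ 0.376 -0.416 -0.002] 102.66666666666667
300 250 [ 0.416  0.02  -0.003] 105.66666666666667
unit top white n 1970 ctr 582.8 -157.2 size 143.0 x 149.9 ang 8.9 z med 69.3 mean [ 594.5 -155.4]
pack top n 230 ctr 515.7 -167.0 size 54.2 x 44.3 ang 9.3 z med 69.4 mean [ 515.2 -166. ]
dimmer n 81 ctr 608.6 -122.2 size 27.5 x 19.8 ang 7.8 z med 122.0 mean [ 608.2 -121.8]
plate n 941 ctr 576.6 231.1 size 119.8 x 107.1 ang 7.7 z med 10.1 mean [576.5 219.5]
cheek-1 n 64 ctr 582.4 190.0 size 39.0 x 10.9 ang 8.6 z med 85.1 mean [582.4 189.4]
cheek1 n 69 ctr 573.8 249.5 size 40.2 x 11.1 ang 8.8 z med 84.7 mean [573.8 248.8]
side
unit top white n 768 ctr 587.0 -155.9 size 139.9 x 155.4 ang 10.4 z med 69.2 mean [ 585.8 -145.1]
pack top n 198 ctr 517.9 -181.0 size 58.6 x 82.4 ang 8.6 z med 68.1 mean [ 511.1 -159.5]
dimmer n 66 ctr 608.1 -121.3 size 29.3 x 23.6 ang 12.1 z med 119.1 mean [ 604.6 -118.2]
plate n 797 ctr 578.3 220.7 size 122.7 x 87.2 ang 7.8 z med 10.7 mean [562.7 223.9]
cheek-1 n 84 ctr 582.1 191.8 size 40.6 x 12.8 ang 7.8 z med 84.6 mean [579.9 192.9]
cheek1 n 92 ctr 573.1 250.9 size 40.6 x 11.3 ang 7.6 z med 84.2 mean [571.2 251.9]
```

View pics/crop1.png

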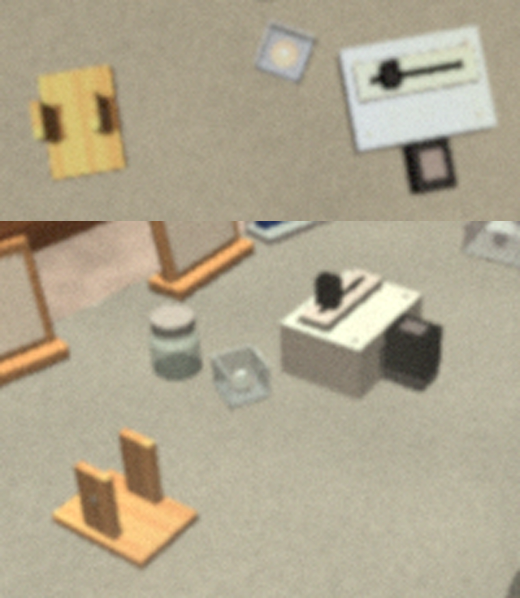

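Crop: the stand's cheeks line up with the plate. The slider grip sits near the +y end of its track, and the pack is plugged in at the front. The two cameras agree to within 2 mm, and the heights match the given sizes.

```bash
cat >> h.py <<'E'
def to(x,y,z,yaw=None):
    "mm world TCP target, yaw = world angle of tool y (deg) -> tool shift cm and turn"
    from bench import read_state
    s=read_state(); R=np.array(s["eef_rot"]); p=np.array(s["eef_pos"])
    d=R.T@(np.array([x,y,z])/1e3-p)*100
    cur=np.degrees(np.arctan2(R[1,1],R[0,1])); t=0 if yaw is None else -((yaw-cur+180)%360-180)
    print("clock %.2f"%s["clock"],"pos",np.round(p*1e3,1),"yaw %.1f"%cur,"q",np.round(s["q"],1),"w %.1f"%(s["gripper_width"]*1e3),"F",np.round(s["contact_force"],1)); print("shift",np.round(d,2),"turn %.1f"%t)
E
python3 - <<'E'
from h import *
c=pickle.load(open("top0.pkl","rb")); X=cloud(c); z=X[...,2];x,y=X[...,0],X[...,1]; g=c["color"].mean(2)
a=np.radians(9); U=np.array([598.2,-153.9])/1e3
lx=(x-U[0])*np.cos(a)+(y-U[1])*np.sin(a); ly=-(x-U[0])*np.sin(a)+(y-U[1])*np.cos(a)
m=(abs(ly)<.1)&(lx>-.053)&(lx<.1)&(z>.06)&(z<.078)
rect(X,m,"unit")
m2=(abs(ly)<.1)&(lx>-.08)&(lx<.1)&(z>.078)&(z<.092); rect(X,m2,"track"); print(np.percentile(lx[m2],[1,99]),np.percentile(ly[m2],[1,99]),np.percentile(ly[m],[1,99]),np.percentile(lx[m],[99]))
to(608.5,-121.8,200,-81)
E
```

```text
unit n 1419 ctr 599.8 -154.6 size 108.8 x 149.8 ang 8.9 z med 68.5 mean [ 591.8 -154.8]
track n 577 ctr 613.7 -152.5 size 40.3 x 129.9 ang 9.1 z med 82.5 mean [ 613.3 -156.8]
[-0.00430969  0.03493594] [-0.06475918  0.06269158] [-0.07488588  0.07325308] [0.05479225]
clock 0.10 pos [ 228.4 -527.   204.7] yaw -66.6 q [-72.9  21.7   4.6  73.   -0.   83.7] w 85.5 F [0.1 0.4 0.8]
shift [  0.52 -22.07 -50.99] turn 14.4
```

step_arm(steps=[[[0.1,-0.8,-1.8,1,100],[0.2,-2,-4.6,2,100],[0.3,-3.5,-8,3,100],[0.4,-5,-11.5,4,100],[0.5,-6.5,-15,5,100],[0.5,-8,-18.5,6,100],[0.5,-9.5,-22,7,100],[0.5,-11,-25.5,8,100],[0.5,-12.5,-29,9,100],[0.5,-14,-32.5,10,100],[0.5,-15.5,-36,11,100],[0.5,-17,-39.4,12,100],[0.5,-18.5,-42.8,13,100],[0.5,-20,-46.2,14,100],[0.5,-21.2,-49,14.4,100],[0.5,-22,-50.6,14.4,100],[0.5,-22.1,-51,14.4,100],[0.5,-22.1,-51,14.4,100],[0.5,-22.1,-51,14.4,100],[0.5,-22.1,-51,14.4,100]]])

```text
clock: 1.77
eef_pos: [0.6078, -0.1232, 0.2004]
eef_rot: [[-0.001, 0.155, -0.988], [-0.0, -0.988, -0.155], [-1.0, 0.0, 0.001]]
contact_force: [-0.2, -0.5, 0.3]
gripper_width: 0.0851
```

```bash
python3 -c "
from h import *
to(608.5,-121.8,94,-81)"
```

```text
clock 1.77 pos [ 607.8 -123.2  200.4] yaw -81.1 q [-17.3  27.2  12.5  75.3  -0.  153.8] w 85.1 F [-0.2 -0.5  0.3]
shift [10.64 -0.13 -0.1 ] turn -0.1
```

step_arm(steps=[[[1,0,0,0,100],[3,-0.1,-0.1,0,100],[5.5,-0.1,-0.1,0,100],[8,-0.1,-0.1,0,100],[9.8,-0.1,-0.1,0,100],[10.6,-0.1,-0.1,0,80],[10.6,-0.1,-0.1,0,60],[10.6,-0.1,-0.1,0,40],[10.6,-0.1,-0.1,0,28],[10.6,-0.1,-0.1,0,20],[10.6,-0.1,-0.1,0,10],[10.6,-0.1,-0.1,0,10],[10.6,-0.1,-0.1,0,10],[10.6,-0.1,-0.1,0,10]]], newtons=25)

```text
clock: 2.93
eef_pos: [0.6108, -0.1215, 0.0964]
eef_rot: [[0.003, 0.157, -0.988], [-0.001, -0.988, -0.157], [-1.0, 0.002, -0.003]]
contact_force: [0.5, -0.9, 4.6]
gripper_width: 0.0188
```

step_arm(steps=[[[0,0.3,0,0,10],[0,0.8,0,0,10],[0,1.5,0,0,10],[0,2.2,0,0,10],[0,2.9,0,0,10],[0,3.6,0,0,10],[0,4.3,0,0,10],[0,5,0,0,10],[0,5.6,0,0,10],[0,6,0,0,10],[0,6.3,0,0,10],[0,6.4,0,0,10],[0,6.4,0,0,10]]])

```text
clock: 4.02
eef_pos: [0.6206, -0.1846, 0.0963]
eef_rot: [[0.003, 0.157, -0.988], [-0.001, -0.988, -0.157], [-1.0, 0.001, -0.002]]
contact_force: [-1.4, 0.1, 5.9]
gripper_width: 0.0189
```

step_arm(steps=[[[0,0.2,0,0,10],[0,0.4,0,0,10],[0,0.5,0,0,10],[0,0.6,0,0,10],[0,0.7,0,0,10],[0,0.7,0,0,10]]])

```text
clock: 4.52
eef_pos: [0.6216, -0.1912, 0.0964]
eef_rot: [[0.002, 0.157, -0.988], [-0.001, -0.988, -0.157], [-1.0, 0.001, -0.002]]
contact_force: [-0.7, 0.4, 6.7]
gripper_width: 0.0187
```

step_arm(steps=[[[0,0.1,0,0,10],[0,0.2,0,0,10],[0,0.3,0,0,10],[0,0.4,0,0,10],[0,0.4,0,0,10]]])

```text
clock: 4.93
eef_pos: [0.6217, -0.1922, 0.0963]
eef_rot: [[0.002, 0.158, -0.987], [0.005, -0.987, -0.158], [-1.0, -0.005, -0.003]]
contact_force: [-2.6, 8.0, 9.6]
gripper_width: 0.0186
```

step_arm(steps=[[[0,0,0,0,30],[0,0,0,0,60],[0,0,0,0,85],[0,0,0,0,85],[-1,0,0,0,85],[-3,0,0,0,85],[-5.5,0,0,0,85],[-7,0,0,0,85],[-7,0,0,0,85],[-7,0,0,0,85]]])

```text
clock: 5.77
eef_pos: [0.6223, -0.1957, 0.1661]
eef_rot: [[0.003, 0.157, -0.988], [-0.001, -0.988, -0.157], [-1.0, 0.002, -0.003]]
contact_force: [-0.5, -0.4, -0.1]
gripper_width: 0.0725
```

```bash
python3 -c "
from h import *
from bench import *
c=read_camera('top');pickle.dump(c,open('top1.pkl','wb'));X=cloud(c)
x,y,z=X[...,0],X[...,1],X[...,2]
a=np.radians(9);lx=(x-.599)*np.cos(a)+(y+.1542)*np.sin(a); ly=-(x-.599)*np.sin(a)+(y+.1542)*np.cos(a)
m=(z>.108)&(z<.13)&(abs(ly)<.07)&(lx>-.01)&(lx<.05);rect(X,m,'dimmer');print(np.median(ly[m]) if m.any() else 0)
m=(z>.06)&(z<.08)&(abs(ly)<.05)&(lx<-.06)&(lx>-.13);rect(X,m,'pack')
to(515.9,-167,160,-81)
cv2.imwrite('pics/t1.png',cv2.resize(c['color'][110:260,270:430],None,fx=3.5,fy=3.5))"
```

```text
dimmer n 49 ctr 617.2 -192.3 size 22.8 x 20.1 ang 10.8 z med 122.1 mean [ 613.1 -191.9]
-0.03956698966926597
pack n 164 ctr 513.6 -164.5 size 51.3 x 37.3 ang 8.5 z med 69.6 mean [ 518.2 -158. ]
clock 5.82 pos [ 621.4 -195.3  164.6] yaw -81.0 q [-23.   31.5  14.2  72.6  -0.  148. ] w 72.9 F [ 0.2 -0.8  0.8]
shift [ 0.46 -4.45  9.98] turn 0.0
```

View pics/t1.png

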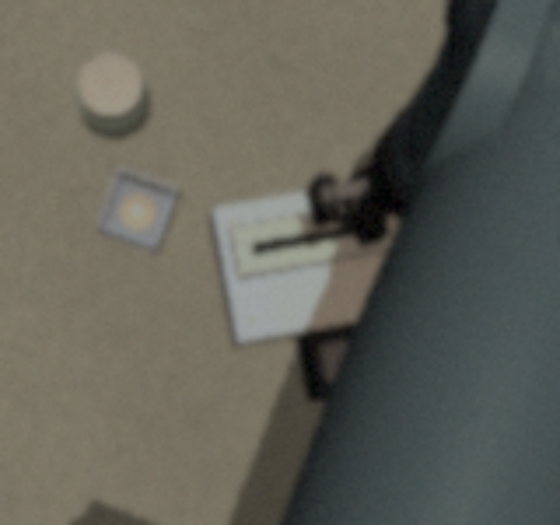

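Slider measured at −39.6 mm along the track, which is the off end. The crop shows the grip at the far end of its slot. Next is the pack.

step_arm(steps=[[[0,-0.5,1,0,100],[0.1,-1.5,3,0,100],[0.2,-2.7,6,0,100],[0.3,-3.8,8.5,0,100],[0.4,-4.4,9.8,0,100],[1,-4.4,10,0,100],[3,-4.4,10,0,100],[5.5,-4.4,10,0,100],[8,-4.4,10,0,100],[10.5,-4.4,10,0,100],[12.8,-4.4,10,0,100],[14.2,-4.4,10,0,100],[14.4,-4.4,10,0,100],[14.4,-4.4,10,0,100]]])

```text
clock: 6.98
eef_pos: [0.5143, -0.1667, 0.0186]
eef_rot: [[-0.004, 0.157, -0.988], [0.002, -0.988, -0.157], [-1.0, -0.002, 0.003]]
contact_force: [-0.7, -0.4, 0.4]
gripper_width: 0.0856
```

```bash
python3 -c "
from h import *
to(515.9,-167,20,-81)"
```

```text
clock 6.98 pos [ 514.3 -166.7   18.6] yaw -81.0 q [-24.7  25.4 -19.   45.9  -0.  146.3] w 85.6 F [-0.7 -0.4  0.4]
shift [-0.14  0.06 -0.16] turn 0.0
```

step_arm(steps=[[[0,0,0,0,80],[0,0,0,0,65],[0,0,0,0,55],[0,0,0,0,48],[0,0,0,0,42],[0,0,0,0,38],[0,0,0,0,38],[0,0,0,0,38],[0,0,0,0,38]]], newtons=70)

```text
clock: 7.73
eef_pos: [0.517, -0.1678, 0.0221]
eef_rot: [[0.003, 0.157, -0.988], [-0.001, -0.988, -0.157], [-1.0, 0.002, -0.003]]
contact_force: [-0.2, 0.6, 5.5]
gripper_width: 0.0429
```

step_arm(steps=[[[0,0,0.2,0,36],[0,0,0.4,0,36],[0,0,0.7,0,36],[0,0,1,0,36],[0,0,1.3,0,36],[0,0,1.6,0,36],[0,0,1.9,0,36],[0,0,2.3,0,36],[0,0,2.7,0,36],[0,0,3.1,0,36],[0,0,3.5,0,36],[0,0,3.9,0,36],[0,0,4,0,36],[0,0,4,0,36]]])

```text
clock: 8.9
eef_pos: [0.4779, -0.1743, 0.0219]
eef_rot: [[0.004, 0.157, -0.988], [-0.001, -0.988, -0.157], [-1.0, 0.002, -0.004]]
contact_force: [3.5, 0.7, 6.2]
gripper_width: 0.0426
```

```bash
python3 -c "
from h import *
from bench import *
for n in('side',):
  c=read_camera(n);pickle.dump(c,open(n+'2.pkl','wb'))
  cv2.imwrite('pics/s2.png',cv2.resize(c['color'][140:240,280:420],None,fx=4,fy=4,interpolation=cv2.INTER_CUBIC))
to(420,-90,90,-81)"
```

```text
clock 8.95 pos [ 477.9 -174.3   21.9] yaw -81.0 q [-27.2  21.7 -24.4  43.7   0.  143.8] w 42.9 F [2.9 1.2 7.2]
shift [-6.84 -9.22  4.37] turn 0.0
```

View pics/s2.png

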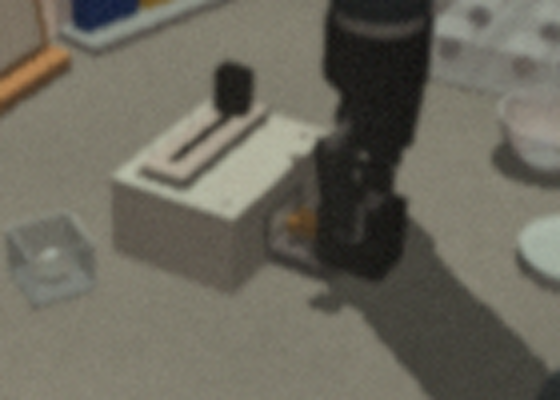

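The side view shows the pack clear of the socket: the brass blade is visible between unit and gripper at about (300,222) in the crop. I'll set it down on the open table.

step_arm(steps=[[[-0.3,0,0.3,0,36],[-0.8,0,1,0,36],[-1.4,0,2.2,0,36],[-1.8,0,3.6,0,36],[-2,-0.5,5,0,36],[-2,-1.5,5.8,0,36],[-2,-3,6,0,36],[-2,-4.8,6,0,36],[-2,-6.4,6,0,36],[-2,-7.5,6,0,36],[-2,-8,6,0,36],[-1.4,-8,6,0,36],[-0.7,-8,6,0,36],[0,-8,6,0,36],[0.6,-8,6,0,36],[1,-8,6,0,36],[1.2,-8,6,0,36],[1.2,-8,6,0,36]]])

```text
clock: 10.45
eef_pos: [0.4038, -0.104, 0.0079]
eef_rot: [[-0.001, 0.156, -0.988], [0.0, -0.988, -0.156], [-1.0, -0.001, 0.001]]
contact_force: [0.4, 0.2, -2.8]
gripper_width: 0.0422
```

step_arm(steps=[[[0.1,0,0,0,36],[0.1,0,0,0,36]]])

```text
clock: 10.62
eef_pos: [0.4045, -0.1042, 0.0077]
eef_rot: [[0.0, 0.157, -0.988], [-0.0, -0.988, -0.157], [-1.0, 0.0, -0.0]]
contact_force: [0.1, 0.4, -3.5]
gripper_width: 0.0425
```

step_arm(steps=[[[0.1,0,0,0,36],[0.1,0,0,0,36]]])

```text
clock: 10.78
eef_pos: [0.4047, -0.1042, 0.0071]
eef_rot: [[0.001, 0.157, -0.988], [-0.001, -0.988, -0.157], [-1.0, 0.001, -0.001]]
contact_force: [-0.6, 0.6, -0.4]
gripper_width: 0.0429
```

step_arm(steps=[[[0.1,0,0,0,36],[0.1,0,0,0,36]]])

```text
clock: 10.95
eef_pos: [0.4047, -0.1042, 0.007]
eef_rot: [[0.001, 0.157, -0.988], [-0.001, -0.988, -0.157], [-1.0, 0.001, -0.001]]
contact_force: [-5.4, 0.9, 13.2]
gripper_width: 0.0428
```

step_arm(steps=[[[0,0,0,0,50],[0,0,0,0,55],[0,0,0,0,65],[0,0,0,0,80],[0,0,0,0,95],[0,0,0,0,95],[0,0,0,0,95],[-1,0,0,0,95],[-3,0,0,0,95],[-5.5,0,0,0,95],[-8,0,0,0,95],[-10.5,0,0,0,100],[-12,0,0,0,100],[-12,0,0,0,100],[-12,0,0,0,100]]])

```text
clock: 12.2
eef_pos: [0.4052, -0.1043, 0.1261]
eef_rot: [[0.002, 0.157, -0.988], [-0.001, -0.988, -0.157], [-1.0, 0.001, -0.002]]
contact_force: [-0.2, -0.1, -0.7]
gripper_width: 0.0854
```

step_arm(steps=[[[0,2,0,-7,100],[0,4,0,-14,100],[0,7,0,-21,100],[0,10,0,-28,100],[0,13,0,-35,100],[0,15,0,-42,100],[0,17,0,-49,100],[0,18,0,-56,100],[0,18,0,-63,100],[0,18,0,-70,100],[0,18,0,-77,100],[0,18,0,-84,100],[0,18,0,-90,100],[0,18,0,-90,100],[0,18,0,-90,100]]])

```text
clock: 13.45
eef_pos: [0.4317, -0.281, 0.1241]
eef_rot: [[-0.002, 0.988, 0.154], [0.002, 0.154, -0.988], [-1.0, -0.002, -0.002]]
contact_force: [-0.3, -0.4, -0.9]
gripper_width: 0.0858
```

```bash
cat > look.py <<'E'
from h import *
from bench import *
import sys
tag=sys.argv[1]; px,py=float(sys.argv[2]),float(sys.argv[3]); ims=[]
for n in('top','side'):
  c=read_camera(n);pickle.dump(c,open(n+tag+'.pkl','wb'));X=cloud(c);x,y,z=X[...,0],X[...,1],X[...,2]
  r=(abs(x-px)<.07)&(abs(y-py)<.07)
  rect(X,r&(z>.045)&(z<.063),n+' top'); rect(X,r&(z>.006)&(z<.03),n+' low')
  u,v=proj(c,[px,py,.04]).astype(int); ims.append(cv2.resize(c['color'][max(v-60,0):v+60,max(u-60,0):u+60],(390,390),interpolation=cv2.INTER_CUBIC))
cv2.imwrite('pics/p%s.png'%tag,np.hstack(ims)); to(px*1e3,py*1e3,150,9)
E
python3 look.py 3 .405 -.104
```

```text
top top n 326 ctr 404.4 -103.8 size 55.9 x 44.7 ang 8.7 z med 54.5 mean [ 404.6 -103.8]
top low n 76 ctr 420.3 -94.0 size 32.1 x 87.6 ang 78.7 z med 20.5 mean [442.8 -96.1]
side top n 245 ctr 402.7 -102.0 size 56.8 x 46.0 ang 9.8 z med 54.2 mean [400.1 -98.2]
side low n 209 ctr 416.0 -95.1 size 86.5 x 43.4 ang 12.6 z med 18.9 mean [408.1 -88.1]
clock 13.55 pos [ 432.1 -281.3  124.7] yaw 8.9 q [-40.1  17.1 -14.1  58.9  -0.   41. ] w 85.4 F [-0.2 -0.2  0. ]
shift [ -2.51   0.07 -17.94] turn -0.1
```

View pics/p3.png

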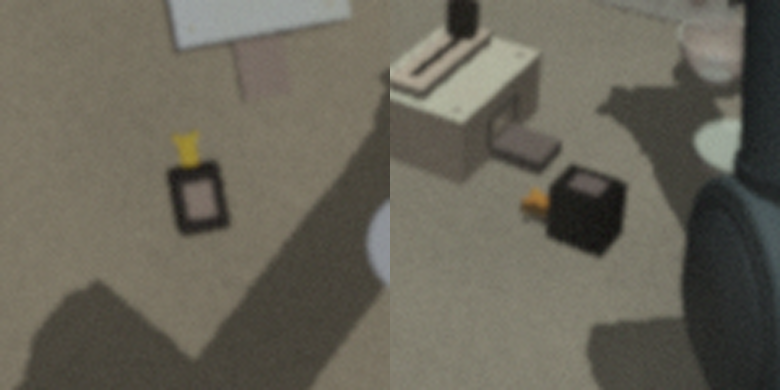

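The pack stands upright at (404,−104) with yaw about 9° and top at 55 mm, its blade towards the unit. I'll regrip it by the ends.

step_arm(steps=[[[0,0,-1,0,100],[0,0,-3,0,100],[0,0,-6,0,100],[0,0,-9,0,100],[0,0,-12,0,100],[0,0,-15,0,100],[0,0,-17.2,0,100],[0,0,-18,0,100],[1,0,-18,0,100],[2.5,0,-18,0,100],[2.5,0,-18,0,100],[2.5,0,-18,0,100],[2.5,0,-18,0,100]]])

```text
clock: 14.63
eef_pos: [0.4045, -0.1042, 0.101]
eef_rot: [[0.0, 0.988, 0.156], [-0.0, 0.156, -0.988], [-1.0, 0.0, 0.0]]
contact_force: [0.8, 0.2, -0.2]
gripper_width: 0.0854
```

```bash
python3 -c "
from h import *
to(404.2,-103.5,28,9)"
```

```text
clock 14.63 pos [ 404.5 -104.2  101. ] yaw 9.0 q [-23.2   7.5 -30.3  52.2  -0.   57.9] w 85.4 F [ 0.8  0.2 -0.2]
shift [ 7.3  -0.01 -0.08] turn -0.0
```

step_arm(steps=[[[1,0,-0.1,0,100],[2.5,0,-0.1,0,100],[4,0,-0.1,0,100],[5.5,0,-0.1,0,100],[6.7,0,-0.1,0,100],[7.3,0,-0.1,0,100],[7.3,0,-0.1,0,90],[7.3,0,-0.1,0,80],[7.3,0,-0.1,0,72],[7.3,0,-0.1,0,66],[7.3,0,-0.1,0,60],[7.3,0,-0.1,0,55],[7.3,0,-0.1,0,52],[7.3,0,-0.1,0,52],[7.3,0,-0.1,0,52]]], newtons=50)

```text
clock: 15.88
eef_pos: [0.4045, -0.1032, 0.0282]
eef_rot: [[0.001, 0.988, 0.157], [-0.001, 0.157, -0.988], [-1.0, 0.001, 0.001]]
contact_force: [-0.9, 0.3, 5.4]
gripper_width: 0.0443
```

step_arm(steps=[[[-0.5,0,0,0,52],[-1.5,0,0,0,52],[-3,0,0,0,52],[-5,0,0,0,52],[-7,0,0,0,52],[-9,0,0,0,52],[-10.5,0,0,0,52],[-11,0,0,0,52],[-11,0,0,0,52],[-11,0,0,0,52]]])

```text
clock: 16.72
eef_pos: [0.4041, -0.1029, 0.1372]
eef_rot: [[-0.0, 0.988, 0.157], [0.0, 0.157, -0.988], [-1.0, -0.0, -0.0]]
contact_force: [0.4, 1.0, -1.0]
gripper_width: 0.0444
```

```bash
python3 -c "
from h import *
to(578,220.2,140,8.4)"
```

```text
clock 16.72 pos [ 404.1 -102.9  137.2] yaw 9.0 q [-23.    5.6 -26.6  57.7  -0.   58. ] w 44.4 F [ 0.4  1.  -1. ]
shift [ -0.28  22.24 -29.18] turn 0.6
```

The width reads 44 mm, but the pack's ends are 56 mm apart, so something is off. I'll look.

```bash
python3 look.py 4 .405 -.104
```

```text
top top n 40 ctr 417.8 -88.2 size 16.7 x 24.6 ang 88.7 z med 53.7 mean [420.8 -86.4]
top low n 34 ctr 430.2 -90.4 size 21.2 x 57.8 ang 78.1 z med 19.1 mean [441.2 -90.1]
side top n 244 ctr 402.2 -101.2 size 56.7 x 47.4 ang 12.7 z med 54.2 mean [400.3 -97.9]
side low n 215 ctr 416.9 -96.6 size 85.9 x 42.6 ang 9.8 z med 19.0 mean [408.4 -88.3]
clock 16.82 pos [ 403.3 -102.6  136.4] yaw 9.0 q [-23.    5.7 -26.7  57.7  -0.   58. ] w 44.4 F [-0.5  0.8 -0.4]
shift [-1.36  0.15  0.17] turn 0.0
```

View pics/p4.png

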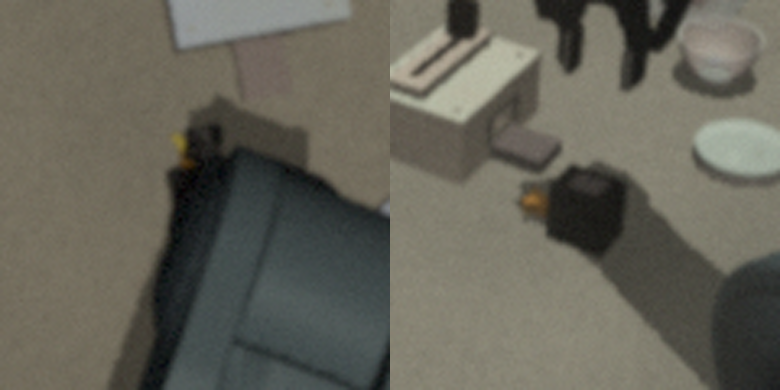

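The pack hasn't moved and the fingers came away empty. Before retrying, I'll measure the actual fingertip height relative to the TCP.

Run:
```python
from h import *
for n in('side','top'):
    c=pickle.load(open(n+'4.pkl','rb'));X=cloud(c);x,y,z=X[...,0],X[...,1],X[...,2]
    for P,yaw in (((.4037,-.1027),9),):
        a=np.radians(yaw);lx=(x-P[0])*np.cos(a)+(y-P[1])*np.sin(a);ly=-(x-P[0])*np.sin(a)+(y-P[1])*np.cos(a)
        for s in(-1,1):
            m=(lx*s>0)&(abs(lx)<.09)&(abs(ly)<.03)&(z>.08)&(z<.24)
            if m.sum()<4: continue
            print(n,s,m.sum(),'z pct',np.percentile(z[m],[0,2,5,20])*1e3)
            for z0 in range(120,220,10):
                k=m&(z>z0/1e3)&(z<z0/1e3+.01)
                if k.sum()>2: print(z0,k.sum(),'lx',np.round(np.percentile(lx[k],[5,95])*1e3,1),'ly',np.round(np.percentile(ly[k],[5,95])*1e3,1))
```

```text
side -1 291 z pct [164.80925483 170.58214411 175.44300611 191.84031757]
160 5 lx [-31. -26.] ly [ 4.1 10.3]
170 22 lx [-38.1 -25.9] ly [-3.8 13.7]
180 28 lx [-38.  -24.8] ly [-1.3 12.8]
190 23 lx [-37.8 -26. ] ly [-5.1 12.5]
200 20 lx [-49.5 -27.6] ly [ 6.8 16. ]
210 63 lx [-55.2 -25.8] ly [-7.5 14.7]
side 1 275 z pct [163.26959984 166.47295826 171.57727176 189.73739958]
160 10 lx [19.4 24.8] ly [-7.8 11.1]
170 23 lx [19.6 30.9] ly [-6.  13.7]
180 22 lx [19.6 30.6] ly [-8.5 12.3]
190 27 lx [19.4 31.9] ly [-8.3 13. ]
200 29 lx [20.1 38.4] ly [-7.  14.4]
210 60 lx [19.3 50.1] ly [-7.9 14.7]
top 1 25 z pct [207.5327321  210.27449707 213.58125959 217.12270145]
210 10 lx [31.9 45.9] ly [ 2.8 12.7]
```

Run:
```python
from h import *
c=pickle.load(open('side4.pkl','rb'));X=cloud(c);g=c['color'].mean(2)
a=np.radians(9)
for s in(-1,1):
    for z in(.137,.15,.165,.18):
        p=[.4037+s*.025*np.cos(a),-.1027+s*.025*np.sin(a),z]; print(s,z,np.round(proj(c,p),1))
u,v=proj(c,[.4037,-.1027,.137]); print(u,v)
for s in(-1,1):
    p=[.4037+s*.025*np.cos(a),-.1027+s*.025*np.sin(a),.15]; u,v=proj(c,p).astype(int)
    print(s,'cols',u-6,u+6)
    for vv in range(v-14,v+12): print(vv,g[vv,u-6:u+7].astype(int),np.round(X[vv,u-6:u+7:3,2]*1e3))
```

```text
-1 0.137 [387.5 191.9]
-1 0.15 [387.9 187.7]
-1 0.165 [388.4 182.9]
-1 0.18 [389.  177.9]
1 0.137 [370.5 186.4]
1 0.15 [370.8 182.4]
1 0.165 [371.2 177.6]
1 0.18 [371.5 172.7]
378.88766610024425 189.12541847825116
-1 cols 381 393
173 [122 121 122 125 122 117  98  62  51  42  31  28  23] [ -2.  -3.  -0. 205. 202.]
174 [128 124 125 120 124 112  91  61  55  45  29  26  30] [ -2.   0.  -1. 199. 201.]
175 [128 125 125 128 121 112  86  63  54  45  25  24  29] [ -2.  -2.  -3. 197. 195.]
176 [127 123 125 121 126 113  81  61  52  40  29  23  29] [ -2.  -3.  -2. 192. 193.]
177 [127 125 126 123 122 107  77  59  50  37  29  23  30] [ -1.  -4.  -2. 188. 190.]
178 [126 125 125 125 120 108  71  61  55  39  29  26  30] [ -5.  -0. 186. 185. 187.]
179 [126 124 125 126 124 105  71  56  51  34  28  26  39] [ -0.  -2. 181. 184. 184.]
180 [128 124 126 127 121 107  67  59  49  39  26  30  50] [ -3.   1. 181. 180. 175.]
181 [125 124 124 123 124 108  71  56  51  34  30  42  73] [  1.  -2. 178. 177. 177.]
182 [125 125 125 128 124 106  68  57  49  41  43  73  97] [ -2.  -3. 175. 175.  -2.]
183 [123 126 127 128
[... 2724 characters left out ...]
5 126 125 125 125 128 125 126 126 125] [-2. -2. -3. -1. -2.]
186 [125 124 127 126 127 124 125 126 128 129 126 125 123] [-3. -0. -1. -5. -2.]
187 [126 127 127 124 126 125 126 123 127 123 126 126 125] [-4. -1. -4.  0. -1.]
188 [127 126 125 127 129 124 127 125 125 122 125 123 127] [-1. -3. -2. -3. -2.]
189 [122 123 126 125 125 124 127 123 124 123 123 125 121] [-5. -4. -1. -2. -1.]
190 [129 123 126 124 127 127 126 124 126 126 126 125 128] [ 0. -2. -4.  1. -1.]
191 [130 127 125 129 125 127 124 125 123 126 121 126 124] [-2. -1. -1. -2. -2.]
192 [125 126 127 126 129 126 125 125 123 125 126 121 125] [-3. -3.  0. -0. -1.]
193 [128 125 127 128 126 126 123 126 124 122 125 121 125] [-3.  0. -1. -3. -2.]
```

The images show the fingertips about 25 mm above the reported TCP at this opening. So the fingers closed at the pack's top edge and only grazed it. I'll retry lower, with the tips at about 28 mm, above the 22 mm blade top.

step_arm(steps=[[[0,0,0,0,75],[0,0,0.1,0,100],[0.5,0,0.1,0,100],[2,0,0.1,0,100],[4,0,0.1,0,100],[6,0,0.1,0,100],[8,0,0.1,0,100],[10,0,0.1,0,100],[11.5,0,0.1,0,100],[12.5,0,0.1,0,100],[13.2,0,0.1,0,100],[13.4,0,0.1,0,100],[13.4,0,0.1,0,100]]])

```text
clock: 17.9
eef_pos: [0.4038, -0.1038, 0.0031]
eef_rot: [[-0.001, 0.988, 0.157], [0.0, 0.157, -0.988], [-1.0, -0.001, -0.001]]
contact_force: [-0.1, 0.4, 0.6]
gripper_width: 0.0857
```

step_arm(steps=[[[0,0,0,0,92],[0,0,0,0,85],[0,0,0,0,78],[0,0,0,0,72],[0,0,0,0,68],[0,0,0,0,64],[0,0,0,0,60],[0,0,0,0,56],[0,0,0,0,56],[0,0,0,0,56]]], newtons=50)

```text
clock: 18.73
eef_pos: [0.4053, -0.1041, 0.0044]
eef_rot: [[0.002, 0.988, 0.157], [-0.0, 0.157, -0.988], [-1.0, 0.002, 0.001]]
contact_force: [-0.1, 0.8, 6.5]
gripper_width: 0.0554
```

step_arm(steps=[[[-0.5,0,0,0,54],[-1.5,0,0,0,54],[-3,0,0,0,54],[-5,0,0,0,54],[-7.5,0,0,0,54],[-10,0,0,0,54],[-11.6,0,0,0,54],[-12,0,0,0,54],[-12,0,0,0,54],[-12,0,0,0,54]]])

```text
clock: 19.57
eef_pos: [0.4035, -0.1037, 0.1226]
eef_rot: [[-0.002, 0.988, 0.157], [0.0, 0.157, -0.988], [-1.0, -0.001, -0.001]]
contact_force: [-0.9, 0.2, -3.5]
gripper_width: 0.0547
```

```bash
python3 -c "
from h import *
from bench import *
c=read_camera('side');pickle.dump(c,open('side5.pkl','wb'));cv2.imwrite('pics/s5.png',cv2.resize(c['color'][110:250,290:450],None,fx=3.5,fy=3.5,interpolation=cv2.INTER_CUBIC))
to(578,220.2,140,8.4)"
```

```text
clock 19.62 pos [ 403.  -103.4  122.2] yaw 9.0 q [-23.1   6.4 -28.2  55.6  -0.   57.8] w 55.2 F [ 0.4  0.2 -3.4]
shift [ -1.8   22.35 -29.22] turn 0.6
```

View pics/s5.png

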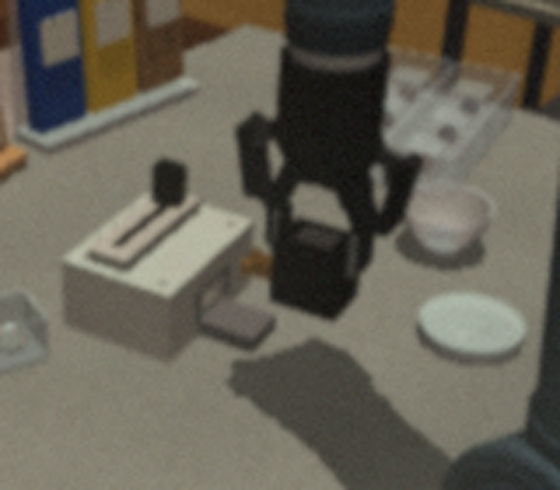

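The side view shows the pack held upright by its ends at about (315,270) in the crop, and the force reads about −3.4 N, which matches its weight. Next I carry it over the stand.

step_arm(steps=[[[-0.6,0.4,-0.5,0,54],[-1.2,1.2,-1.5,0,54],[-1.8,2.4,-3.1,0.1,54],[-1.8,4,-5.2,0.2,54],[-1.8,5.8,-7.6,0.3,54],[-1.8,7.6,-10,0.4,54],[-1.8,9.4,-12.3,0.5,54],[-1.8,11.2,-14.6,0.6,54],[-1.8,13,-17,0.6,54],[-1.8,14.8,-19.4,0.6,54],[-1.8,16.6,-21.7,0.6,54],[-1.8,18.4,-24,0.6,54],[-1.8,19.9,-26,0.6,54],[-1.8,21.1,-27.6,0.6,54],[-1.8,22,-28.7,0.6,54],[-1.8,22.3,-29.2,0.6,54],[-1.8,22.3,-29.2,0.6,54],[-1.8,22.3,-29.2,0.6,54],[-1.8,22.3,-29.2,0.6,54]]])

```text
clock: 21.2
eef_pos: [0.5779, 0.2185, 0.1411]
eef_rot: [[-0.002, 0.989, 0.146], [-0.001, 0.146, -0.989], [-1.0, -0.002, 0.001]]
contact_force: [-0.1, 0.5, -3.7]
gripper_width: 0.0549
```

Run:
```python
from h import *
from bench import *
to(578.2,219.8,140,8.4)
for n in('top','side'):
  c=read_camera(n);pickle.dump(c,open(n+'6.pkl','wb'));X=cloud(c);x,y,z=X[...,0],X[...,1],X[...,2]
  a=np.radians(8.4);lx=(x-.5782)*np.cos(a)+(y-.2198)*np.sin(a);ly=-(x-.5782)*np.sin(a)+(y-.2198)*np.cos(a)
  m=(abs(lx)<.06)&(abs(ly)<.06)&(z>.075)&(z<.1)
  for s in(-1,1):
    k=m&(ly*s>0)&(z>.078)&(z<.093)
    if k.sum()>3: rect(X,k,n+' cheek%d'%s)
  k=(abs(lx)<.08)&(abs(ly)<.05)&(z>.125)&(z<.2); 
  for z0 in range(125,200,8):
    q=k&(z>z0/1e3)&(z<z0/1e3+.008)
    if q.sum()>3: print(n,z0,q.sum(),'lx',np.round(np.percentile(lx[q],[2,98])*1e3,1),'ly',np.round(np.percentile(ly[q],[2,98])*1e3,1))
u,v=proj(c,[.578,.22,.1]).astype(int);cv2.imwrite('pics/s6.png',cv2.resize(c['color'][v-60:v+60,u-70:u+70],None,fx=4,fy=4,interpolation=cv2.INTER_CUBIC))
```

```text
clock 21.20 pos [577.9 218.5 141.1] yaw 8.4 q [14.8 28.   5.  67.  -0.  96.5] w 54.9 F [-0.1  0.5 -3.7]
shift [ 0.11  0.05 -0.12] turn -0.0
top cheek-1 n 62 ctr 582.6 190.2 size 39.6 x 10.3 ang 7.6 z med 84.8 mean [582.3 189.5]
top 133 7 lx [-28.9  17.4] ly [-23.5 -21.2]
top 141 16 lx [-30.4  43.8] ly [-23.7  -6.9]
top 149 38 lx [-30.1  54.4] ly [-23.7   3.6]
top 157 29 lx [-29.6  53.1] ly [-23.7  -0.4]
top 165 17 lx [-30.1  19.9] ly [-24. -15.]
top 173 27 lx [-41.6  36.7] ly [-24.1  -7. ]
top 181 36 lx [-39.6  28.9] ly [-23.7  -6.5]
top 189 120 lx [-32.8  25.2] ly [-23.4  -7.1]
side cheek-1 n 74 ctr 580.9 191.1 size 40.1 x 12.2 ang 7.8 z med 84.9 mean [579.4 192.4]
side cheek1 n 76 ctr 573.6 250.6 size 41.4 x 12.1 ang 9.9 z med 84.8 mean [572.  251.7]
side 133 32 lx [-30.9  22.6] ly [-16.1  22.1]
side 141 80 lx [-31.3  49.5] ly [-18.   22.8]
side 149 100 lx [-31.4  55.1] ly [-19.8  22.9]
side 157 84 lx [-31.7  50.8] ly [-16.8  22.5]
side 165 65 lx [-36.5  21.2] ly [ 2.6 23.6]
side 173 74 lx [-42.6  23.5] ly [-6.  22.9]
side 181 84 lx [-43.1  25.1] ly [-5.  23.2]
side 189 256 lx [-43.   28.7] ly [-17.8  21.2]
side 197 18 lx [-44.6  28.8] ly [-3.1 10.3]
```

View pics/s6.png

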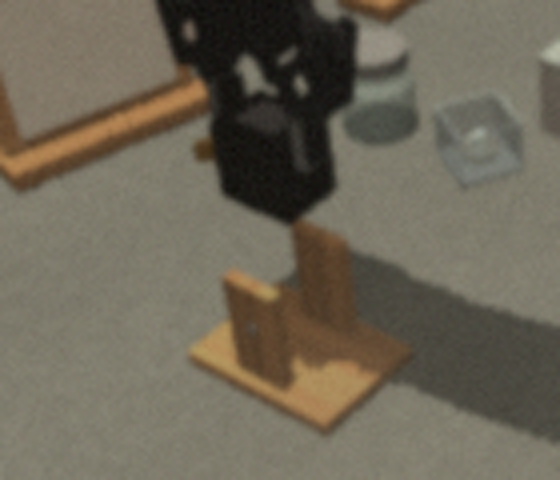

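The side view shows the pack upright above the stand (pack at (275,160), cheeks at (255,330) and (325,280) in the crop), aligned to about 1 mm. I'll lower it in stages.

step_arm(steps=[[[0,0.1,-0.1,0,54],[0,0.1,-0.1,0,54],[1,0.1,-0.1,0,54],[2,0.1,-0.1,0,54],[3,0.1,-0.1,0,54],[4,0.1,-0.1,0,54],[5,0.1,-0.1,0,54],[6,0.1,-0.1,0,54],[6.5,0.1,-0.1,0,54],[6.5,0.1,-0.1,0,54],[6.5,0.1,-0.1,0,54]]])

```text
clock: 22.22
eef_pos: [0.5793, 0.2205, 0.0761]
eef_rot: [[-0.001, 0.989, 0.146], [-0.0, 0.146, -0.989], [-1.0, -0.001, 0.0]]
contact_force: [0.1, 0.3, -3.7]
gripper_width: 0.0548
```

step_arm(steps=[[[1,0,0,0,54],[2,0,0,0,54],[3,0,0,0,54],[4,0,0,0,54],[5,0,0,0,54],[5.5,0,0,0,54],[5.5,0,0,0,54],[5.5,0,0,0,54]]])

```text
clock: 22.88
eef_pos: [0.5792, 0.2204, 0.021]
eef_rot: [[-0.001, 0.989, 0.146], [-0.0, 0.146, -0.989], [-1.0, -0.001, 0.0]]
contact_force: [-0.2, 0.1, -3.6]
gripper_width: 0.0553
```

step_arm(steps=[[[0.1,0,0,0,54],[0.2,0,0,0,54],[0.3,0,0,0,54],[0.4,0,0,0,54],[0.4,0,0,0,54],[0.4,0,0,0,54]]])

```text
clock: 23.38
eef_pos: [0.5796, 0.2205, 0.0176]
eef_rot: [[0.0, 0.989, 0.147], [-0.0, 0.147, -0.989], [-1.0, 0.0, 0.0]]
contact_force: [0.7, 0.3, -4.1]
gripper_width: 0.0551
```

step_arm(steps=[[[0.1,0,0,0,54],[0.1,0,0,0,54]]])

```text
clock: 23.55
eef_pos: [0.5797, 0.2205, 0.0166]
eef_rot: [[0.0, 0.989, 0.146], [-0.0, 0.146, -0.989], [-1.0, 0.0, 0.0]]
contact_force: [0.6, -0.2, -3.1]
gripper_width: 0.0554
```

step_arm(steps=[[[0.1,0,0,0,54],[0.1,0,0,0,54]]])

```text
clock: 23.72
eef_pos: [0.5797, 0.2206, 0.0165]
eef_rot: [[0.001, 0.989, 0.147], [0.0, 0.147, -0.989], [-1.0, 0.001, 0.0]]
contact_force: [-2.8, -0.8, 3.7]
gripper_width: 0.0553
```

step_arm(steps=[[[0,0,0,0,66],[0,0,0,0,70],[0,0,0,0,78],[0,0,0,0,90],[0,0,0,0,100],[0,0,0,0,100],[-1,0,0,0,100],[-2.5,0,0,0,100],[-4.5,0,0,0,100],[-7,0,0,0,100],[-10,0,0,0,100],[-13,0,0,0,100],[-15,0,0,0,100],[-15,0,0,0,100]]])

```text
clock: 24.88
eef_pos: [0.5829, 0.2214, 0.1722]
eef_rot: [[0.01, 0.989, 0.147], [0.003, 0.147, -0.989], [-1.0, 0.01, -0.001]]
contact_force: [0.7, -0.2, 0.3]
gripper_width: 0.0851
```

step_arm(steps=[[[0,-0.5,0.5,0,100],[0,-2,2,0,100],[0,-4,4.5,0,100],[0,-6,7.5,0,100],[0,-8,10.5,0,100],[0,-10,13.5,0,100],[0,-11,16.5,0,100],[0,-12,19.5,0,100],[0,-12,22,0,100],[0,-12,23.5,0,100],[0,-12,24,0,100],[0,-12,24,0,100],[0,-12,24,0,100]]])

```text
clock: 25.97
eef_pos: [0.4951, -0.0339, 0.1648]
eef_rot: [[-0.002, 0.989, 0.146], [0.001, 0.146, -0.989], [-1.0, -0.002, -0.001]]
contact_force: [0.7, 0.4, -1.0]
gripper_width: 0.0853
```

Run:
```python
from h import *
from bench import *
ims=[]
for n in('top','side'):
  c=read_camera(n);X=cloud(c);x,y,z=X[...,0],X[...,1],X[...,2];g=c['color'].mean(2)
  a=np.radians(8.4);lx=(x-.5782)*np.cos(a)+(y-.2198)*np.sin(a);ly=-(x-.5782)*np.sin(a)+(y-.2198)*np.cos(a)
  rect(X,(abs(lx)<.045)&(abs(ly)<.024)&(z>.055)&(z<.078),n+' pack top')
  b=np.radians(9);Y=-(x-.599)*np.sin(b)+(y+.1542)*np.cos(b);m=(z>.108)&(z<.13)&(abs(Y)<.07)&(abs(x-.61)<.05)
  print(n,'dimmer ly',np.median(Y[m]) if m.any() else None)
  # disturbance vs first picture
  c0=pickle.load(open(n+'0.pkl','rb')); ims.append(cv2.resize(c['color'],(480,300)))
  u,v=proj(c,[.578,.22,.05]).astype(int); ims.append(cv2.resize(c['color'][v-50:v+50,u-50:u+50],(300,300),interpolation=cv2.INTER_CUBIC))
cv2.imwrite('pics/f.png',np.vstack([np.hstack(ims[:2]),np.hstack(ims[2:])]));s=read_state();print(s['clock'],s['eef_pos'],s['contact_force'])
```

```text
top pack top n 309 ctr 578.1 220.2 size 56.3 x 44.4 ang 8.5 z med 66.3 mean [577.1 219.6]
top dimmer ly -0.03992541459162664
side pack top n 273 ctr 576.9 218.9 size 58.1 x 47.9 ang 5.7 z med 66.5 mean [570.1 216.9]
side dimmer ly -0.032786317939295484
26.0667 [ 0.49546596 -0.03336417  0.16511782] [-0.16560061  0.58360332  0.72798904]
```

View pics/f.png

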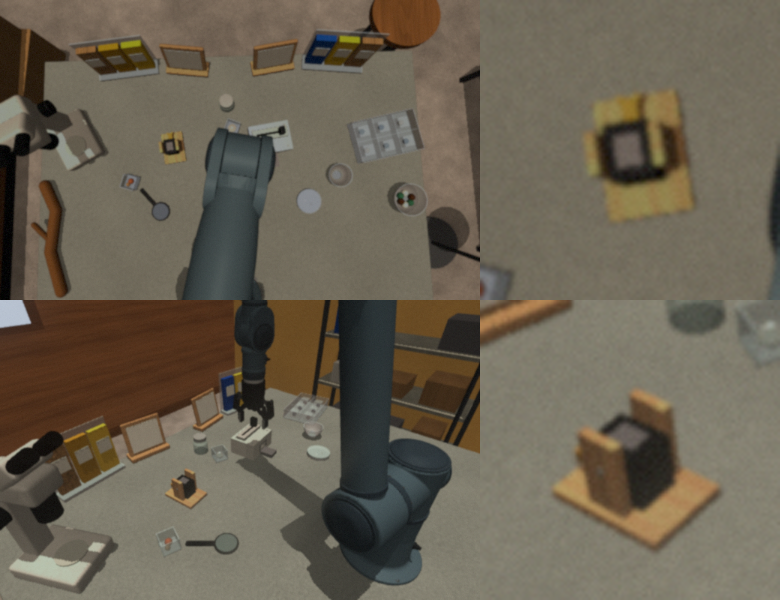

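The final pictures show the pack upright between the cheeks and the slider at its off end. The boxes, jar, dish, tub and lens look in place, and the gripper is clear.

```bash
python3 -c "
from bench import *
print(sign_off())"
```

```text
the job is handed in; nothing more can be done
None
```

The job is done and handed in at about 26 s of the 72 s allowed. I slid the dimmer to its off stop, pulled the pack out and stood it upright on the open table. I then took it by its ends and lowered it between the stand's cheeks.

**Last checks that passed**
- **Pack:** the top camera puts it at (578.1, 220.2) mm, within about 1 mm of the stand's centre, turned 8.5° against the stand's 8.4°. Its top reads 66 mm where 68 mm is expected; this camera reads about 2 mm low throughout.
- **Dimmer:** the slider is 39.9 mm from the track's centre, which is its off end (40 mm).
- **Other objects:** I checked these only by eye. They look where they were, though one specimen box is partly hidden by the arm in the final top view.
- **Robot:** the gripper is open and clear, with no contact force beyond sensor noise.

**Checks that failed or disagreed**
- **Missed first end grip:** the fingers closed at the pack's top edge and came away empty. The camera showed the fingertips about 25 mm above the reported TCP. The pack had not moved measurably, and the second, lower grip held.
- **Side camera on the dimmer:** its last reading was 33 mm instead of 40 mm, probably because the gripper was in its line of sight. The top camera and the end stop I felt both say off.
- **Side camera on the pack's angle:** it gave 5.7° instead of 8.5°. I relied on the top camera, whose measured pack size matched the real one better.

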